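# Set the thumbscrew of a column clamp

## Robot

A 7-joint arm with a two-finger parallel gripper is mounted at the origin on the work surface; the furniture and walls round the work are solid. World frame = base frame: x ahead of the robot, y to its left, z up, the work surface at z = 0. Lengths are in m, angles in rad, forces in N, time in s.
With the tool pointing down it reaches from about 0.425 to 0.925 m from the base axis. Payload 6.8 kg.
Tool frame: the origin (TCP) lies between the finger pads, 19 mm behind the fingertips; this is the grasp point; z points along the fingers, y is the direction in which the jaws open and shut (so a half turn about z gives the same grasp; the last joint's range is limited). The gripper opens to 85 mm and grips with 20 to 120 N. Pads are 22 mm wide; open, the fingers measure 114 mm over their backs; the gripper's body (76 mm by 85 mm) begins 54 mm behind the grasp point. The pads swing forward as they close: fully open they stand 13 mm farther back than shut.
Start: joints at [1.131, 0.477, 0.022, 1.555, -0.011, 1.109, -0.083], TCP at [0.22, -0.638, 0.25] pointing down, gripper open.
Joint ranges: [-2.96, 2.96], [-0.34, 2.1], [-1.41, 1.46], [0.24, 2.44], [-1.37, 4.51], [0.17, 1.92], [-2.96, 2.96]. Speed limits (rad/s): [2.39, 2.39, 3.14, 3.14, 3.14, 3.14, 3.14].

## Interface

Orientations are given as a rotation vector (axis times angle).
In Python, from bench import r, imaging, look_for, outline_of gives the robot as it stands. The module is installed in compiled form; this text tells all that it offers.
- The arm moves only by the tool carry_out, never from a script. Its arguments are lists of equal length, an entry for each row: "offset": the shift along the tool's x, y, z as a fraction of full scale, a list of three; "turn": the turn, a rotation vector about the tool's x, y, z as a fraction of full scale, a list of three. A call has 1 to 8 rows; each row is the pose to reach, as a shift and turn from the pose commanded when the call began, along the tool's axes at that moment; what a row does not reach only later rows make up. Full scale, the value 1, is 0.5 m for a shift and 1.5 rad for a turn. A row lasts 1/10 s, in which the tool goes at most 50 mm and 8.59 degrees, less where a joint would pass 70% of its speed; a pose out of reach is approached as far as the arm can. A call with a number of a shift or a turn outside -1 to 1 is refused whole. A call with a gripper value outside its range is refused whole. "hand" is the closure, from 0 (fully open) to 1 (shut), set as the call begins (left out, the last holds). The fingers move at their own pace and stop on an object; "force" is the grip in N (left out, the last holds). Time passes only in rows, so rows that repeat a pose let the fingers close. It gives the time, the measured TCP pose, the force and the opening at its end, in the units of the state.
- r.get_obs(): the state, without advancing time (a new reading comes with each control period).
- imaging.grab_frame(name): name is "scene" or "top" or "wrist"; returns a dict with "pixels" (384x512x3 uint8, red, green, blue), "fx", "fy", "cx", "cy" (pixels), "R" (3x3) and "t" (3): a world point X has camera coordinates R X + t. Camera axes: x right, y down, z forward; pixel columns grow to the right and rows downward; lengths in m; the calibration is good to about 2 mm. A picture is of the moment at which its call begins. There is no depth.
- r.hand_in(): hands the job in, once; it reports no verdict.
Trained networks look in the newest picture that a camera, given by its name, has taken for a name from the list of things; names that differ only in an ending like _2 or _b are one class to them, and where a whole thing is asked for, a point or a joint stands for the part that bears it (a point fixed in the world has none). Each returns a list of dicts, best first, with "score" (0 to 1); they miss things now and then, are a little off and sometimes report something else, mostly with a low value. They report only what shows in the picture. A call takes as long as a camera call. They do not tell look-alikes from the thing itself.
- look_for(query, camera): "xyz" ([x, y, z] in m, in the coordinates of the camera as it stood for that picture, good to about 4 mm: the middle of the surface that is visible of it).
- outline_of(query, camera): "region" (384x512 bool, what is visible of it).
The state is a dict: "clock": time; "joints": joint angles; "qvel": joint speeds; "tau": joint torques, N m; "tcp_pos": TCP position; "orientation": TCP orientation; "contact_force": force on the tool from outside, world axes, zero at the start; "moment": the same for the moment, N m; "grip_width": finger opening in m.
Only numpy, scipy, OpenCV 4.12 (cv2) and the standard library are available. Lean on these libraries where they do the work, as an engineer would, in place of code of your own. Each camera call takes 0.05 s, during which the arm holds its last target. There are 200 camera calls.

## Task

Set the blue column clamp: press its spring pedal fully down to the stop for a moment to bed the column, and let the pedal come up again. Then turn the orange thumbscrew clockwise until it seats, back it off a quarter turn, and finish while still gripping the thumbscrew there with the fingers, holding it still. Leave the other things on the bench where they are.

Things in the scene. Friction and masses are not known exactly. Their poses are not given: they have to be found in the camera images.
- column_clamp: blue clamp bolted to the bench: base plate 210 x 110 x 10 mm (x -150 to +60), a steel column across it along y, above it an aluminium bridge 90 (x) x 28 (y) mm, top 91 mm over the bench (nuts at x = +-33 to 95). Origin on the bench below the screw's axis; x points from the pedal (at -x, nearer the robot) to the screw, z up. Yaw within 0.35 rad
- pedal_pad (a point): point to press, on top of the black ribbed pad (44 x 50 mm) at the pedal's free end. Up: at clamp x = -127 mm, y = 0, 59 mm over the bench. Fully down: x = -132 mm, 37 mm over the bench
- pedal (a joint): pedal angle, rad: 0 up at rest, 0.28 fully down on its hard stop. Aluminium plate 56 mm wide, hinged at its far edge 80 mm from the pressing point, 30 mm over the bench. Its spring takes about 3 N at the pad to start and 8 to 9 N at the stop, and lifts it again
- screw (a joint): thumbscrew angle, rad: grows clockwise seen from above; 3.14 is seated (hard stop), a quarter turn back is 1.57; it starts 0.74 to 2.04 short of the seat. Friction torque about 0.08 N m; it stays where it is left and does not rise or sink as it turns
- wing: orange blade of the thumbscrew, 44 mm long (54 with its round ends), 10 thick, 105 to 135 mm over the bench, on a brass collar 20 mm wide, top at 98 mm. Origin mid-blade on the vertical screw axis, 119 mm over the bench. x along the blade (white dot at +x), y across the flats, z up. Yaw = clamp yaw - joint screw: seated, the blade lies along the clamp's x; a quarter turn back, along the column
- beaker: clear beaker, 64 mm wide, 70 mm tall, bystander behind the clamp; origin under its centre
- tub: round tub with a yellow lid, 64 mm wide, 58 mm tall, bystander; origin under its centre
- tape: roll of yellow tape, 61 mm wide, 19 mm tall, bystander; origin under its centre
- bench_timer: white timer, 58 x 65 x 20 mm, bystander; origin under its centre
- red_screwdriver: screwdriver with red handle lying flat, 184 mm long, 26 mm thick, bystander; origin under its centre
Not all that is in view belongs to the job. Of the things that look like the column_clamp, the smaller one is meant.

How it is judged:
By the outcome, as a careful person would: the job done as asked, in the order asked, and still so for the second after the job is handed in, while the arm keeps its last pose, push and grip.
It also fails if it takes over 72 s, if anything falls off the work surface, if the arm or the gripper's body presses on something with over 40 N, if the wrist force passes 120 N, or if a joint passes its speed limit or range.

## Working session

There is one attempt and no reset: what is moved stays moved. The work goes in short steps, Python scripts to look and compute and a tool call to move; the robot and the scene stay as the last step left them, time stands still between calls to the robot, and variables do not carry over. Pictures are saved under pics/ and viewed, about 8 in all and at most 12, crops included, and the job is handed in when it is done.

Besides the shell and the picture viewer there is one more tool, called after ">>>" as name(argument=value, ...), one argument or row to a line, values as JSON. carry_out: Moves the arm, as the interface text tells. Shift numbers are shares of 0.5 m and turn numbers shares of 1.5 rad, none past 1 either way. Its arguments: {"type":"object","properties":{"offset":{"type":"array","items":{"type":"array","items":{"type":"number","minimum":-1,"maximum":1}}},"turn":{"type":"array","items":{"type":"array","items":{"type":"number","minimum":-1,"maximum":1}}},"hand":{"type":"number"},"force":{"type":"number"}},"required":["offset","turn"]}

```bash
mkdir -p pics; cat > h.py <<'E'
import numpy as np, cv2
from scipy.spatial.transform import Rotation as Ro
from bench import r, imaging, look_for, outline_of
def grab(n,save=None):
    f=imaging.grab_frame(n)
    if save: cv2.imwrite('pics/'+save,f['pixels'][:,:,::-1])
    return f
def w(f,p): return np.array(f['R']).T@(np.array(p)-np.array(f['t']))
def px(f,X):
    c=np.array(f['R'])@np.array(X)+np.array(f['t']); return np.array([f['fx']*c[0]/c[2]+f['cx'],f['fy']*c[1]/c[2]+f['cy']])
def ray(f,u,v,z):
    d=np.array(f['R']).T@np.array([(u-f['cx'])/f['fx'],(v-f['cy'])/f['fy'],1]); o=-np.array(f['R']).T@np.array(f['t'])
    return o+d*(z-o[2])/d[2]
E
python3 - <<'E'
from h import *
ims=[]
for c in ['scene','top']:
    f=grab(c); ims.append(f['pixels'])
    print(c,'cam at',np.round(-np.array(f['R']).T@np.array(f['t']),3))
    for q in ['column_clamp','pedal_pad','pedal','wing','screw','beaker','tub','tape','bench_timer','red_screwdriver']:
        for d in look_for(q,c)[:4]:
            X=w(f,d['xyz']); print(q,round(d['score'],2),np.round(X,3),np.round(px(f,X)))
cv2.imwrite('pics/a.png',ims[0][:,:,::-1]);cv2.imwrite('pics/b.png',ims[1][:,:,::-1])
print(r.get_obs())
E
```

```text
scene cam at [-0.04   0.173  0.949]
column_clamp 0.84 [ 0.546 -0.197  0.019] [311. 187.]
column_clamp 0.64 [ 0.225 -0.293  0.047] [398. 271.]
pedal_pad 0.77 [ 0.502 -0.183  0.044] [313. 195.]
pedal_pad 0.68 [ 0.171 -0.273  0.051] [402. 293.]
pedal 0.92 [ 0.497 -0.188  0.05 ] [316. 195.]
pedal 0.56 [ 0.174 -0.28   0.053] [404. 291.]
wing 0.69 [ 0.256 -0.318  0.171] [417. 234.]
wing 0.53 [ 0.593 -0.212  0.121] [314. 151.]
screw 0.64 [ 0.258 -0.318  0.172] [417. 233.]
screw 0.47 [ 0.595 -0.212  0.12 ] [313. 151.]
beaker 0.98 [ 0.747 -0.078  0.046] [251. 140.]
tub 0.79 [ 0.719 -0.267  0.058] [312. 131.]
tape 0.67 [ 0.745 -0.152  0.021] [274. 141.]
bench_timer 0.91 [0.434 0.253 0.014] [165. 264.]
bench_timer 0.26 [ 0.594 -0.209  0.122] [313. 151.]
red_screwdriver 0.91 [0.576 0.274 0.021] [147. 219.]
top cam at [ 0.225 -0.012  1.471]
column_clamp 0.76 [ 0.206 -0.293  0.043] [350. 279.]
column_clamp 0.75 [ 0.554 -0.201  0.026] [315. 175.]
pedal_pad 0.72 [ 0.138 -0.275  0.063] [347. 302.]
pedal_pad 0.72 [ 0.755 -0.081  0.033] [278. 118.]
pedal_pad 0.68 [ 0.5   -0.186  0.048] [313. 189.]
peda
[... 437 characters left out ...]
27  0.019] [176. 172.]
{'clock': 1.1, 'joints': array([ 1.13090195,  0.47699739,  0.0223469 ,  1.55540779, -0.011485  ,
        1.10928933, -0.08310521]), 'qvel': array([-0.00270701, -0.00157814,  0.00013805,  0.00021886, -0.00135508,
        0.00073656, -0.00206156]), 'tau': array([-1.06087937e-03, -5.96349013e+01,  1.60603836e+00, -2.81553179e+01,
        1.25193869e-02,  1.69027833e-03,  2.18997070e-05]), 'tcp_pos': array([ 0.21991209, -0.63818722,  0.25000533]), 'orientation': array([3.09843427e+00, 5.18833382e-01, 4.73606471e-05]), 'contact_force': array([-0.41554497, -0.09224527,  0.05961393]), 'moment': array([ 0.00371801, -0.04309617, -0.00484817]), 'grip_width': 0.08546722690957156}
```

View pics/a.png

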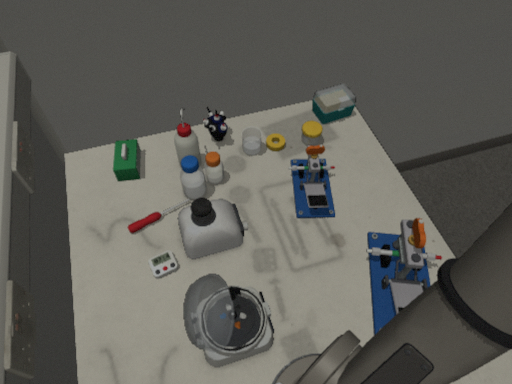

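View pics/b.png

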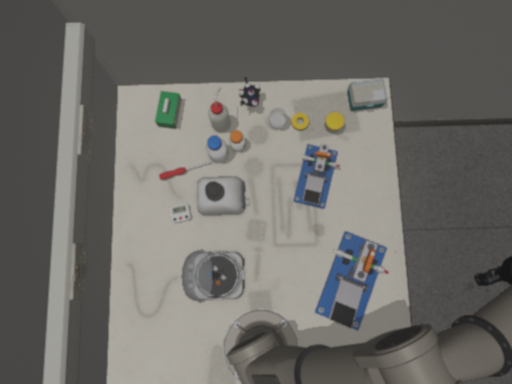

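Candidates: the small clamp (scene px 311,187; top 315,175) and the large one (scene 398,271; top 350,279). The small one's wing is at z≈0.121, which fits the given 119 mm, while the large one's is at 0.175. I choose the small one, then measure its yaw and blade and check it in a crop.

```bash
python3 - <<'E'
from h import *
tiles=[]
for c,box in [('top',(285,135,345,215)),('scene',(280,135,345,225))]:
    f=grab(c); im=f['pixels']; hsv=cv2.cvtColor(im,cv2.COLOR_RGB2HSV)
    u0,v0,u1,v1=box
    roi=np.zeros(im.shape[:2],bool); roi[v0:v1,u0:u1]=1
    blue=roi&(hsv[...,0]>100)&(hsv[...,0]<125)&(hsv[...,1]>140)&(hsv[...,2]>50)
    P=np.array([ray(f,u,v,.01)[:2] for v,u in np.argwhere(blue)],np.float32)
    (cx,cy),s,a=cv2.minAreaRect(P*1000); b=cv2.boxPoints(((cx,cy),s,a))
    e=max([b[1]-b[0],b[2]-b[1]],key=np.linalg.norm); e=e*np.sign(e[0]); yaw=np.arctan2(e[1],e[0])
    org=np.array([cx,cy])/1000+.045*np.array([np.cos(yaw),np.sin(yaw)])
    print(c,'rect',cx,cy,s,'yaw',yaw,'origin',org)
    org_=roi&(hsv[...,0]<14)&(hsv[...,1]>150)&(hsv[...,2]>100)
    org_[v0+35:]=0
    Q=np.array([ray(f,u,v,.13)[:2] for v,u in np.argwhere(org_)])
    m=Q.mean(0); wv,V=np.linalg.eigh(np.cov(Q.T)); print(' wing',m,'axis',np.arctan2(V[1,1],V[0,1]),np.sqrt(wv)*3.46,len(Q))
    k=7 if c=='top' else 6; tiles.append(cv2.resize(im[v0:v1,u0:u1],None,fx=6,fy=6,interpolation=cv2.INTER_CUBIC))
h=max(t.shape[0] for t in tiles)
tiles=[cv2.copyMakeBorder(t,0,h-t.shape[0],0,8,cv2.BORDER_CONSTANT) for t in tiles]
cv2.imwrite('pics/c.png',np.hstack(tiles)[:,:,::-1])
E
```

```text
Traceback (most recent call last):
cv2.error: OpenCV(4.12.0) /io/opencv/modules/imgproc/src/convhull.cpp:143: error: (-215:Assertion failed) total >= 0 && (depth == CV_32F || depth == CV_32S) in function 'convexHull'
```

```bash
cat > m.py <<'E'
from h import *
tiles=[]
for c,box in [('top',(285,135,345,215)),('scene',(280,135,345,225))]:
    f=grab(c); im=np.ascontiguousarray(f['pixels']); hsv=cv2.cvtColor(im,cv2.COLOR_RGB2HSV)
    u0,v0,u1,v1=box
    tiles.append(cv2.resize(im[v0:v1,u0:u1],None,fx=6,fy=6,interpolation=cv2.INTER_CUBIC))
    roi=np.zeros(im.shape[:2],bool); roi[v0:v1,u0:u1]=1
    blue=roi&(hsv[...,0]>100)&(hsv[...,0]<130)&(hsv[...,1]>130)
    print(blue.sum(), hsv[170:206:6,300])
    P=np.array([ray(f,u,v,.01)[:2]*1000 for v,u in np.argwhere(blue)]).astype(np.float32)
    if len(P)>5:
        (cx,cy),s,a=cv2.minAreaRect(P); b=cv2.boxPoints(((cx,cy),s,a))
        e=max([b[1]-b[0],b[2]-b[1]],key=np.linalg.norm); e=e*np.sign(e[0]); yaw=np.arctan2(e[1],e[0])
        print(c,'rect',cx,cy,s,'yaw',yaw,'origin',np.array([cx,cy])/1000+.045*np.array([np.cos(yaw),np.sin(yaw)]))
    o=roi&(hsv[...,0]<14)&(hsv[...,1]>150)&(hsv[...,2]>100); o[v0+25:]=0
    Q=np.array([ray(f,u,v,.13)[:2] for v,u in np.argwhere(o)])
    if len(Q)>5:
        wv,V=np.linalg.eigh(np.cov(Q.T)); print(' wing',Q.mean(0),'axis',np.arctan2(V[1,1],V[0,1]),np.sqrt(wv)*3.46,len(Q))
h=max(t.shape[0] for t in tiles)
tiles=[cv2.copyMakeBorder(t,0,h-t.shape[0],0,8,cv2.BORDER_CONSTANT) for t in tiles]
cv2.imwrite('pics/c.png',np.hstack(tiles)[:,:,::-1])
E
python3 m.py
```

```text
315 [[113   8 133]
 [109 116 128]
 [108 137 130]
 [108 137 130]
 [109 137 132]
 [108 135 130]]
top rect 553.97412109375 -202.70018005371094 (97.97602844238281, 196.1331329345703) yaw -0.27714998 origin [ 0.59725688 -0.21501288]
 wing [ 0.59712119 -0.20801713] axis 1.438273309953635 [0.00831689 0.03034273] 25
998 [[150  46  11]
 [160 118  13]
 [109 128  68]
 [105  91  45]
 [107 181  97]
 [107 175  96]]
scene rect 550.6173706054688 -202.7061309814453 (106.68040466308594, 206.84619140625) yaw -0.27885124 origin [ 0.59387912 -0.21509245]
 wing [ 0.59858137 -0.21174672] axis 1.4636185715975358 [0.01162221 0.04632691] 45
```

View pics/c.png

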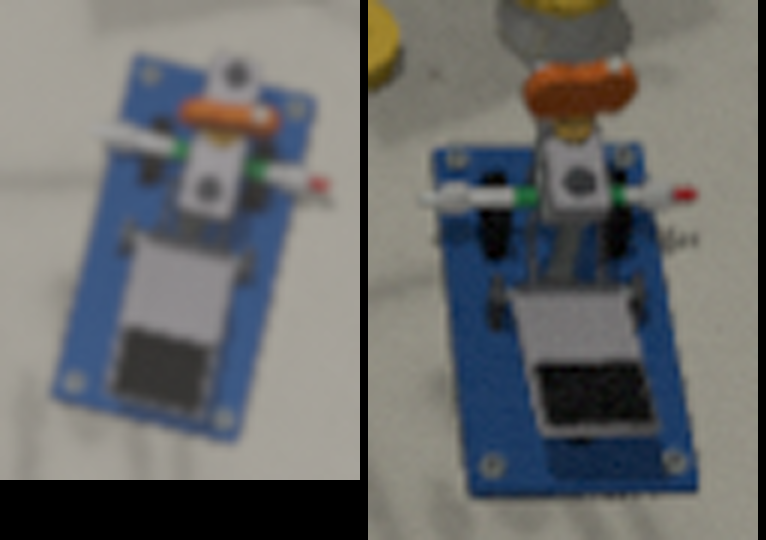

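The crop shows the small blue clamp: black pad at crop px (165,370), blade across the column with its white dot on the right at (262,115). The plate fits 210x110 at yaw −0.278, with the origin near (0.596,−0.214). The blade axis is at about −1.69, so screw ≈ 1.41, which is 1.73 short of the seat and within the stated range.

```bash
cat >> h.py <<'E'
def go(x,y,z,psi,src=None):
    "move from measured (or src=(x,y,z,psi)) to tool-down pose with tool-x yaw psi, in carry_out units"
    o=r.get_obs()
    if src is None: p,R=o['tcp_pos'],Ro.from_rotvec(o['orientation'])
    else: p,R=np.array(src[:3]),Ro.from_euler('z',src[3])*Ro.from_euler('x',np.pi)
    T=Ro.from_euler('z',psi)*Ro.from_euler('x',np.pi)
    print('offset',np.round(R.inv().apply(np.array([x,y,z])-p)/.5,4),'turn',np.round((R.inv()*T).as_rotvec()/1.5,4))
def st():
    o=r.get_obs(); M=Ro.from_rotvec(o['orientation']).as_matrix()
    print('t',o['clock'],'p',np.round(o['tcp_pos'],4),'psi',round(np.arctan2(M[1,0],M[0,0]),4),'tilt',round(np.arccos(-M[2,2]),4),'F',np.round(o['contact_force'],1),'M',np.round(o['moment'],3),'w',round(o['grip_width'],4))
E
python3 -c "
from h import *
st(); go(.472,-.1785,.16,1.29)"
```

```text
t 1.25 p [ 0.2199 -0.6382  0.25  ] psi 0.3318 tilt 0.0 F [-0.  -0.1 -0.3] M [-0.013  0.007 -0.035] w 0.0854
offset [ 0.7762 -0.7049  0.18  ] turn [ 0.     -0.     -0.6388]
```

>>> carry_out(
  offset=[
    [0.776,-0.705,0],
    [0.776,-0.705,0],
    [0.776,-0.705,0],
    [0.776,-0.705,0],
    [0.776,-0.705,0],
    [0.776,-0.705,0],
    [0.776,-0.705,0],
    [0.776,-0.705,0],
  ],
  turn=[
    [0,0,-0.639],
    [0,0,-0.639],
    [0,0,-0.639],
    [0,0,-0.639],
    [0,0,-0.639],
    [0,0,-0.639],
    [0,0,-0.639],
    [0,0,-0.639],
  ],
  hand=1,
  force=30,
)

```text
clock: 2.05
tcp_pos: [0.4128, -0.2858, 0.2504]
orientation: [2.508, 1.89, 0.0]
contact_force: [0.8, -0.9, -0.7]
grip_width: -0.0001
```

```bash
python3 -c "
from h import *
st(); go(.472,-.1785,.16,1.29)"
```

```text
t 2.05 p [ 0.4128 -0.2858  0.2504] psi 1.2917 tilt 0.001 F [ 0.8 -0.9 -0.7] M [ 0.047 -0.068  0.003] w -0.0001
offset [0.2389 0.0545 0.1807] turn [0.0006 0.0003 0.0011]
```

>>> carry_out(
  offset=[
    [0.239,0.0545,0.1807],
    [0.239,0.0545,0.1807],
    [0.239,0.0545,0.1807],
    [0.239,0.0545,0.1807],
    [0.239,0.0545,0.1807],
    [0.239,0.0545,0.1807],
  ],
  turn=[
    [0,0,0],
    [0,0,0],
    [0,0,0],
    [0,0,0],
    [0,0,0],
    [0,0,0],
  ],
)

```text
clock: 2.65
tcp_pos: [0.4714, -0.1815, 0.1602]
orientation: [2.511, 1.887, -0.0]
contact_force: [0.7, -0.7, 0.3]
grip_width: 0.0
```

```bash
python3 -c "
from h import *
st(); go(.472,-.1785,.09,1.29)
f=grab('wrist','d.png')
for q in ['pedal_pad','pedal','wing','column_clamp']:
    for d in look_for(q,'wrist')[:2]: X=w(f,d['xyz']); print(q,d['score'],X.round(4),px(f,X).round())
print('pred pad',px(f,[.474,-.179,.059]),'wing',px(f,[.596,-.214,.135]))
"
```

```text
t 2.65 p [ 0.4714 -0.1815  0.1602] psi 1.2888 tilt 0.0011 F [ 0.7 -0.7  0.3] M [-0.052 -0.034 -0.025] w 0.0
offset [ 0.0061 -0.0007  0.1405] turn [ 0.0005  0.0005 -0.0008]
pedal_pad 0.81 [ 0.196  -0.2714  0.0472] [ 19. 341.]
pedal_pad 0.67 [ 0.506  -0.1856  0.0474] [293. 183.]
pedal 0.65 [ 0.1958 -0.2741  0.0467] [ 21. 342.]
pedal 0.62 [ 0.5002 -0.1819  0.047 ] [286. 181.]
wing 0.72 [ 0.5939 -0.2112  0.1259] [465. 221.]
column_clamp 0.73 [ 0.5662 -0.1931  0.0413] [362. 170.]
column_clamp 0.68 [ 0.2108 -0.2569  0.0109] [ 50. 302.]
pred pad [255.09997385 189.99903019] wing [480.86010965 230.59888199]
```

View pics/d.png

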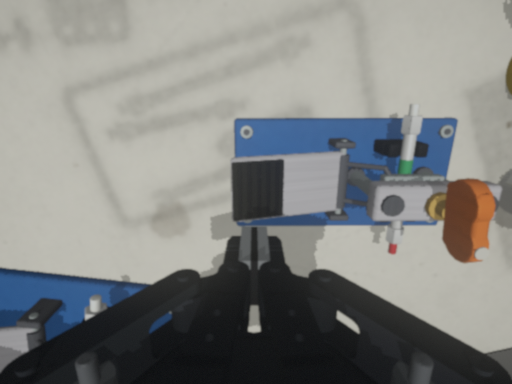

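The pad's middle shows at px (257,189), against a prediction of (255,190), so the pose is confirmed. Next I press.

>>> carry_out(
  offset=[
    [0.006,-0.001,0.1],
    [0.006,-0.001,0.14],
    [0.006,0.001,0.17],
    [0.006,0.003,0.19],
    [0.006,0.003,0.2],
    [0.006,0.003,0.2],
    [0.006,0.003,0.2],
  ],
  turn=[
    [0,0,0],
    [0,0,0],
    [0,0,0],
    [0,0,0],
    [0,0,0],
    [0,0,0],
    [0,0,0],
  ],
)

```text
clock: 3.6
tcp_pos: [0.4728, -0.178, 0.06]
orientation: [-2.51, -1.887, 0.003]
contact_force: [-4.5, 1.8, 6.4]
grip_width: -0.0
```

```bash
python3 -c "
from h import *
st()"
```

```text
t 3.6 p [ 0.4728 -0.178   0.06  ] psi 1.2894 tilt 0.0019 F [-4.5  1.8  6.4] M [0.286 1.085 0.049] w -0.0
```

>>> carry_out(
  offset=[
    [0,0.002,0.004],
    [0,0.004,0.008],
    [0,0.004,0.01],
    [0,0.004,0.01],
  ],
  turn=[
    [0,0,0],
    [0,0,0],
    [0,0,0],
    [0,0,0],
  ],
)

```text
clock: 4.0
tcp_pos: [0.4748, -0.1786, 0.0553]
orientation: [-2.511, -1.888, 0.002]
contact_force: [-4.8, 2.0, 7.6]
grip_width: -0.0001
```

>>> carry_out(
  offset=[
    [0,0,0.002],
    [0,0,0.004],
    [0,0,0.004],
  ],
  turn=[
    [0,0,0],
    [0,0,0],
    [0,0,0],
  ],
)

```text
clock: 4.3
tcp_pos: [0.4749, -0.1786, 0.0544]
orientation: [-2.511, -1.888, 0.003]
contact_force: [-8.8, 2.4, 20.6]
grip_width: 0.0001
```

>>> carry_out(
  offset=[
    [0,0,0.001],
    [0,0,0.001],
    [0,0,0.001],
    [0,0,0.001],
    [0,0,0.001],
  ],
  turn=[
    [0,0,0],
    [0,0,0],
    [0,0,0],
    [0,0,0],
    [0,0,0],
  ],
)

```text
clock: 4.8
tcp_pos: [0.4749, -0.1786, 0.0542]
orientation: [2.511, 1.888, -0.003]
contact_force: [-9.8, 3.1, 24.2]
grip_width: 0.0001
```

```bash
python3 -c "
from h import *
st()
f=grab('wrist','e.png')"
```

```text
t 4.8 p [ 0.4749 -0.1786  0.0542] psi 1.2894 tilt 0.0019 F [-9.8  3.1 24.2] M [ 0.653  2.19  -0.023] w 0.0001
```

View pics/e.png

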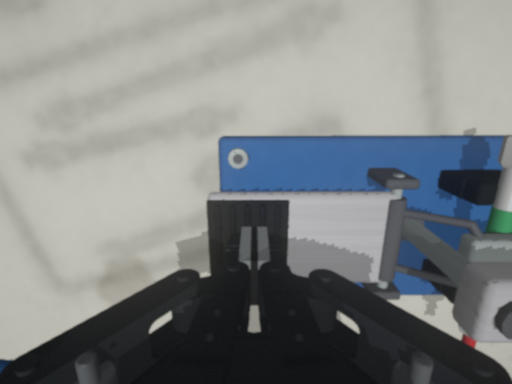

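The fingertips sit mid-pad at px (255,245) with the pedal on its stop: tip z 0.035, and the force climbed steeply from 8 to 24 N. I release it straight up.

>>> carry_out(
  offset=[
    [0,0,-0.01],
    [0,0,-0.03],
    [0,0,-0.06],
    [0,0,-0.12],
    [0,0,-0.22],
    [0,0,-0.3],
    [0,0,-0.3],
    [0,0,-0.3],
  ],
  turn=[
    [0,0,0],
    [0,0,0],
    [0,0,0],
    [0,0,0],
    [0,0,0],
    [0,0,0],
    [0,0,0],
    [0,0,0],
  ],
  hand=0,
)

```text
clock: 5.65
tcp_pos: [0.4758, -0.1787, 0.2035]
orientation: [2.509, 1.887, 0.002]
contact_force: [0.9, -0.1, -0.4]
grip_width: 0.0858
```

```bash
python3 -c "
from h import *
st(); go(.52,-.213,.24,1.44)"
```

```text
t 5.65 p [ 0.4758 -0.1787  0.2035] psi 1.2895 tilt 0.0024 F [ 0.9 -0.1 -0.4] M [-0.025 -0.036 -0.039] w 0.0858
offset [-0.0414  0.1041 -0.0728] turn [ 0.0015  0.0005 -0.1003]
```

>>> carry_out(
  offset=[
    [0,0,-0.07],
    [-0.039,0.25,-0.07],
    [-0.039,0.25,-0.07],
    [-0.039,0.25,-0.07],
    [-0.039,0.25,-0.07],
    [-0.039,0.25,-0.07],
  ],
  turn=[
    [0,0,0],
    [0,0,-0.1],
    [0,0,-0.1],
    [0,0,-0.1],
    [0,0,-0.1],
    [0,0,-0.1],
  ],
)

```text
clock: 6.25
tcp_pos: [0.5893, -0.2312, 0.235]
orientation: [-2.359, -2.069, 0.003]
contact_force: [-0.4, 0.2, -0.6]
grip_width: 0.0854
```

```bash
cat > wing.py <<'E'
from h import *
import sys
st()
f=grab('wrist',sys.argv[1]); im=np.ascontiguousarray(f['pixels']); hsv=cv2.cvtColor(im,cv2.COLOR_RGB2HSV)
for d in look_for('wing','wrist')[:2]: print('net',d['score'],w(f,d['xyz']).round(4))
L=outline_of('wing','wrist')
if L: print('outline',L[0]['score'],L[0]['region'].sum())
o=((hsv[...,0]<16)&(hsv[...,1]>150)&(hsv[...,2]>60)).astype(np.uint8)
n,lab,s,c=cv2.connectedComponentsWithStats(o)
for i in range(1,n):
    if s[i,4]>300: 
        print('blob',s[i],c[i].round())
print('cam',(-np.array(f['R']).T@f['t']).round(4),'pred wing top',px(f,[.596,-.214,.135]).round(),'bottom',px(f,[.596,-.214,.105]).round())
E
python3 wing.py f.png
```

```text
t 6.25 p [ 0.5893 -0.2312  0.235 ] psi 1.4404 tilt 0.0041 F [-0.4  0.2 -0.6] M [ 0.032 -0.02   0.   ] w 0.0854
net 0.81 [ 0.5931 -0.2129  0.1336]
outline 0.69 880
blob [257 140  13  46 469] [263. 162.]
cam [ 0.6    -0.1576  0.3579] pred wing top [259. 173.] bottom [259. 165.]
```

View pics/f.png

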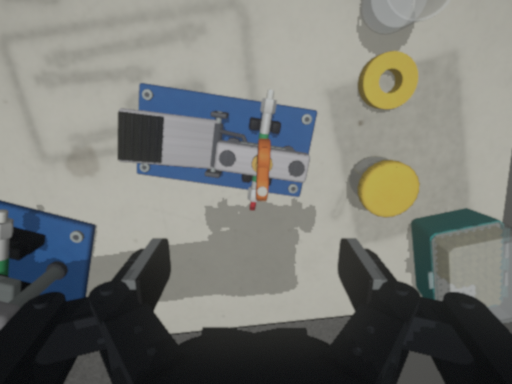

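```bash
cat >> wing.py <<'E'
i=max(range(1,n),key=lambda i:s[i,4] if s[i,1]<330 else 0)
V,U=np.nonzero(lab==i)
m=(V>V.min()+6)&(V<V.max()-4)
P=np.array([ray(f,u,v,.13)[:2] for u,v in zip(U[m],V[m])])
wv,E=np.linalg.eigh(np.cov(P.T)); a=E[:,1]*np.sign(E[1,1]); print('blade yaw(mod pi)',np.arctan2(a[1],a[0]).round(4),'mid',P.mean(0).round(4))
c0=P.mean(0); y=-.2145; print('blade line x at y=-.2145',(c0+a*(y-c0[1])/a[1]).round(4),'fx',f['fx'])
E
python3 wing.py g.png; python3 -c "
from h import *
st(); go(.597,-.214,.15,1.46)"
```

```text
t 6.4 p [ 0.589  -0.2309  0.2365] psi 1.4409 tilt 0.002 F [0.6 0.8 0. ] M [ 0.027  0.01  -0.046] w 0.0855
net 0.71 [ 0.595  -0.2177  0.1339]
net 0.6 [ 0.7402 -0.0994  0.0303]
outline 0.97 889
blob [257 140  13  46 463] [263. 162.]
cam [ 0.5996 -0.1573  0.3593] pred wing top [259. 173.] bottom [259. 164.]
blade yaw(mod pi) 1.387 mid [ 0.5999 -0.2085]
blade line x at y=-.2145 [ 0.5987 -0.2145] fx 288.0877597697505
t 6.55 p [ 0.5897 -0.2313  0.2373] psi 1.4405 tilt 0.0004 F [0.6 0.4 0.5] M [ 0.02   0.025 -0.032] w 0.0853
offset [0.0363 0.0101 0.1746] turn [-0.0002  0.0002 -0.013 ]
```

```bash
python3 -c "
from h import *
go(.598,-.2145,.123,1.41)"
```

```text
offset [0.0356 0.0122 0.2286] turn [-0.0002  0.0002  0.0203]
```

>>> carry_out(
  offset=[
    [0.036,0.012,0],
    [0.036,0.012,0.06],
    [0.036,0.012,0.13],
    [0.036,0.012,0.2],
    [0.036,0.012,0.228],
    [0.036,0.012,0.228],
    [0.036,0.012,0.228],
  ],
  turn=[
    [0,0,0.02],
    [0,0,0.02],
    [0,0,0.02],
    [0,0,0.02],
    [0,0,0.02],
    [0,0,0.02],
    [0,0,0.02],
  ],
  hand=0,
)

```text
clock: 7.25
tcp_pos: [0.5995, -0.2146, 0.1245]
orientation: [2.391, 2.035, 0.002]
contact_force: [-0.2, -0.3, -0.0]
grip_width: 0.0854
```

>>> carry_out(
  offset=[
    [0,0,0],
    [0,0,0],
    [0,0,0],
    [0,0,0],
    [0,0,0],
    [0,0,0],
  ],
  turn=[
    [0,0,0],
    [0,0,0],
    [0,0,0],
    [0,0,0],
    [0,0,0],
    [0,0,0],
  ],
  hand=1,
  force=30,
)

```text
clock: 7.85
tcp_pos: [0.5984, -0.2146, 0.1235]
orientation: [-2.392, -2.036, 0.001]
contact_force: [-2.0, -0.4, 4.5]
grip_width: 0.0093
```

```bash
python3 -c "
from h import *
st()"
```

```text
t 7.85 p [ 0.5984 -0.2146  0.1235] psi 1.41 tilt 0.0005 F [-2.  -0.4  4.5] M [-0.03   0.452  0.004] w 0.0093
```

>>> carry_out(
  offset=[
    [0,0,0],
    [0,0,0],
    [0,0,0],
    [0,0,0],
    [0,0,0],
    [0,0,0],
    [0,0,0],
    [0,0,0],
  ],
  turn=[
    [0,0,0.06],
    [0,0,0.12],
    [0,0,0.18],
    [0,0,0.24],
    [0,0,0.3],
    [0,0,0.36],
    [0,0,0.4],
    [0,0,0.4],
  ],
)

```text
clock: 8.65
tcp_pos: [0.5987, -0.2147, 0.1234]
orientation: [2.887, 1.237, -0.0]
contact_force: [-1.3, -0.2, 3.3]
grip_width: 0.0097
```

```bash
python3 -c "
from h import *
st()"
```

```text
t 8.65 p [ 0.5987 -0.2147  0.1234] psi 0.8097 tilt 0.0005 F [-1.3 -0.2  3.3] M [-0.006  0.338 -0.125] w 0.0097
```

>>> carry_out(
  offset=[
    [0,0,0],
    [0,0,0],
    [0,0,0],
    [0,0,0],
    [0,0,0],
    [0,0,0],
    [0,0,0],
    [0,0,0],
  ],
  turn=[
    [0,0,0.09],
    [0,0,0.18],
    [0,0,0.27],
    [0,0,0.36],
    [0,0,0.45],
    [0,0,0.54],
    [0,0,0.62],
    [0,0,0.62],
  ],
)

```text
clock: 9.45
tcp_pos: [0.5988, -0.2152, 0.1234]
orientation: [3.135, -0.188, 0.001]
contact_force: [-0.6, -2.2, 3.0]
grip_width: 0.0096
```

```bash
python3 -c "
from h import *
st()"
```

```text
t 9.45 p [ 0.5988 -0.2152  0.1234] psi -0.1196 tilt 0.0012 F [-0.6 -2.2  3. ] M [-0.412  0.183 -0.063] w 0.0096
```

Now small steps to the seat, watching the moment.

>>> carry_out(
  offset=[
    [0,0,0],
    [0,0,0],
    [0,0,0],
  ],
  turn=[
    [0,0,0.03],
    [0,0,0.07],
    [0,0,0.07],
  ],
)

```text
clock: 9.75
tcp_pos: [0.5989, -0.2152, 0.1234]
orientation: [3.121, -0.348, 0.001]
contact_force: [-0.9, -2.5, 4.0]
grip_width: 0.0094
```

```bash
python3 -c "
from h import *
st()"
```

```text
t 9.75 p [ 0.5989 -0.2152  0.1234] psi -0.2219 tilt 0.0011 F [-0.9 -2.5  4. ] M [-0.495  0.162 -0.078] w 0.0094
```

>>> carry_out(
  offset=[
    [0,0,0],
    [0,0,0],
    [0,0,0],
  ],
  turn=[
    [0,0,0.02],
    [0,0,0.04],
    [0,0,0.04],
  ],
)

```text
clock: 10.05
tcp_pos: [0.5989, -0.2153, 0.1234]
orientation: [3.109, -0.446, 0.001]
contact_force: [-1.5, -5.3, 4.0]
grip_width: 0.0093
```

```bash
python3 -c "
from h import *
st()"
```

```text
t 10.05 p [ 0.5989 -0.2153  0.1234] psi -0.2848 tilt 0.0012 F [-1.5 -5.3  4. ] M [-0.797  0.139  0.157] w 0.0093
```

>>> carry_out(
  offset=[
    [0,0,0],
    [0,0,0],
    [0,0,0],
  ],
  turn=[
    [0,0,0.01],
    [0,0,0.02],
    [0,0,0.02],
  ],
  force=40,
)

```text
clock: 10.35
tcp_pos: [0.5989, -0.2152, 0.1235]
orientation: [3.102, -0.491, 0.001]
contact_force: [-0.5, -5.3, 4.7]
grip_width: 0.0093
```

```bash
python3 -c "
from h import *
st()"
```

```text
t 10.35 p [ 0.5989 -0.2152  0.1235] psi -0.3137 tilt 0.0015 F [-0.5 -5.3  4.7] M [-1.035  0.207  0.818] w 0.0093
```

The moment rises from −0.08 to 0.16 and then 0.82 N m at psi ≈ −0.28 to −0.31. It is seated, with contact at ≈ −0.275, which agrees with the clamp's yaw of −0.278. I back off to psi ≈ 1.296.

>>> carry_out(
  offset=[
    [0,0,0],
    [0,0,0],
    [0,0,0],
    [0,0,0],
    [0,0,0],
    [0,0,0],
    [0,0,0],
    [0,0,0],
  ],
  turn=[
    [0,0,-0.08],
    [0,0,-0.16],
    [0,0,-0.24],
    [0,0,-0.32],
    [0,0,-0.4],
    [0,0,-0.48],
    [0,0,-0.55],
    [0,0,-0.55],
  ],
)

```text
clock: 11.15
tcp_pos: [0.5988, -0.2148, 0.1234]
orientation: [-3.039, -0.796, -0.001]
contact_force: [-1.8, -3.9, 6.0]
grip_width: 0.0095
```

```bash
python3 -c "
from h import *
st(); print((1.296-np.pi*0))
go(.5987,-.215,.1234,1.296)"
```

```text
t 11.15 p [ 0.5988 -0.2148  0.1234] psi 0.5123 tilt 0.0005 F [-1.8 -3.9  6. ] M [-0.759  0.164  0.051] w 0.0095
1.296
offset [-0.0003  0.0002  0.0001] turn [ 2.000e-04 -3.000e-04 -5.224e-01]
```

>>> carry_out(
  offset=[
    [0,0,0],
    [0,0,0],
    [0,0,0],
    [0,0,0],
    [0,0,0],
    [0,0,0],
    [0,0,0],
    [0,0,0],
  ],
  turn=[
    [0,0,-0.08],
    [0,0,-0.16],
    [0,0,-0.24],
    [0,0,-0.32],
    [0,0,-0.4],
    [0,0,-0.47],
    [0,0,-0.522],
    [0,0,-0.522],
  ],
)

```text
clock: 11.95
tcp_pos: [0.5985, -0.2145, 0.1234]
orientation: [-2.505, -1.894, 0.0]
contact_force: [-2.9, -2.6, 5.6]
grip_width: 0.0096
```

```bash
python3 - <<'E'
from h import *
st()
ts=[]
f=grab('wrist'); ts.append(cv2.resize(f['pixels'],(512,384)))
for c,b in [('top',(285,120,345,210)),('scene',(275,115,350,215))]:
    g=grab(c); u0,v0,u1,v1=b; ts.append(cv2.resize(g['pixels'][v0:v1,u0:u1],(256,384),interpolation=cv2.INTER_CUBIC))
im=np.hstack(ts); im=cv2.resize(im,(800,300)); cv2.imwrite('pics/z.png',im[:,:,::-1])
E
```

```text
t 11.95 p [ 0.5985 -0.2145  0.1234] psi 1.2948 tilt 0.0006 F [-2.9 -2.6  5.6] M [-0.645  0.397  0.08 ] w 0.0096
```

View pics/z.png

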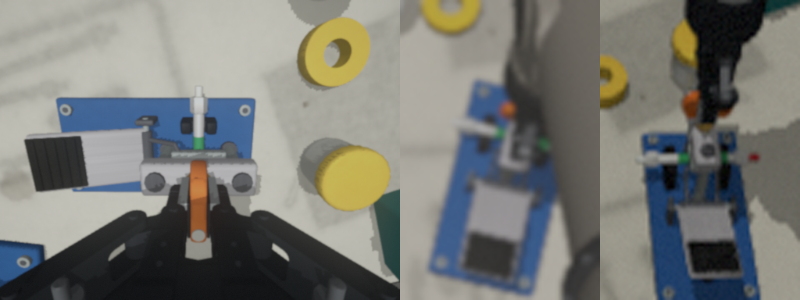

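The wrist view shows the blade at px (199,200) between the pads, lined up with the steel column at (199,115). The pedal is up again, and the tape and tub look untouched. I settle and hand in.

>>> carry_out(
  offset=[
    [0,0,0],
    [0,0,0],
    [0,0,0],
    [0,0,0],
    [0,0,0],
  ],
  turn=[
    [0,0,0],
    [0,0,0],
    [0,0,0],
    [0,0,0],
    [0,0,0],
  ],
)

```text
clock: 12.6
tcp_pos: [0.5985, -0.2146, 0.1235]
orientation: [-2.508, -1.892, 0.001]
contact_force: [-2.0, -2.8, 5.2]
grip_width: 0.0092
```

```bash
python3 -c "
from h import *
st(); print(r.hand_in())"
```

```text
t 12.6 p [ 0.5985 -0.2146  0.1235] psi 1.2927 tilt 0.0005 F [-2.  -2.8  5.2] M [-0.639  0.414  0.106] w 0.0092
the job is handed in; nothing more can be done
None
```

The job is done and handed in at 12.6 s. No verdict was reported.

- **Pedal:** I pressed the smaller blue clamp's pedal to its stop, held it for about half a second, and released it. The force climbed from 8 to 24 N within about 1 mm of travel, and the last pictures show the pedal up again.
- **Thumbscrew:** I turned it clockwise until the moment rose to about 0.8 N m. I took contact to be at yaw −0.275, which agrees with the clamp yaw of −0.278 measured in the pictures. I then backed it off a quarter turn.
- **Final state:** The fingers still hold the blade, opening 9 mm, commanded grip 40 N. Tool yaw is 1.293 against a target of 1.296, and the wrist picture shows the blade lined up with the column.

**Checks that fell short:**
- The three camera estimates of the blade's starting yaw differed by about 0.08 rad (1.39 to 1.46), so I relied on the seat contact for the final angle.
- I read the final angle from the tool's yaw and judged the blade by eye, so a small slip in the grip would not show in the number.
- The wrist moment has an offset that I did not explain.
- The tape and tub look untouched in the last pictures. I did not measure the other bystanders again at the end.

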